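# Set the worn roller-mixer selector by counting clicks and start it

## Robot

A 6-joint arm with a two-finger parallel gripper is mounted at the origin on the work surface. World frame = base frame: x ahead of the robot, y to its left, z up, the work surface at z = 0. Lengths are in m, angles in rad, forces in N, time in s.
With the tool pointing down it reaches from about 0.15 to 0.775 m from the base axis. Payload 6.1 kg.
Tool frame: the origin (TCP) lies on the mounting face of the last link; the fingertips stand 173 mm ahead of it and the grasp point (between the pads) lies 155 mm ahead of it (manip.tcp_to_tips is the distance from the TCP to the fingertips, in m); z points along the fingers, y is the line along which they close (so a half turn about z gives the same grasp; the last joint's range is limited). The gripper opens to 85 mm and grips with 20 to 120 N. Pads are 22 mm wide; open, the fingers measure 114 mm over their backs; the gripper's body (76 mm by 85 mm) begins 54 mm behind the grasp point. The pads swing forward as they close: fully open they stand 13 mm farther back than shut.
Start: joints at [1.229, 0.126, -0.04, 1.405, 0, 1.571], TCP at [0.176, 0.495, 0.405] pointing down, gripper open.
Joint ranges: [-2.72, 2.72], [-0.95, 1.95], [-1.27, 1.35], [-1.78, 2.02], [-1.46, 1.47], [-3.14, 3.14]. Speed limits (rad/s): [2.39, 2.39, 3.01, 3.14, 3.14, 3.14].

## Interface

Orientations are given as [roll, pitch, yaw] about the fixed x, y, z axes, in that order (R = Rz(yaw) Ry(pitch) Rx(roll)).
In Python, from station import telemetry, viewer, manip, finder gives the robot as it stands.
- The arm moves only by the shell command python3 -m pendant 'ROWS'. ROWS is JSON, a list of rows, each an object of numbers: "dx", "dy", "dz": the shift along the tool's x, y, z in mm; "ax", "ay", "az": the turn, a rotation vector about the tool's x, y, z in degrees; "gripper": the opening, from -1 (shut) to 1 (fully open). In form: [{"dx": .., "dy": .., "dz": .., "ax": .., "ay": .., "az": .., "gripper": ..}, ...]. A call has exactly 10 rows; each row shifts and turns the commanded pose from where the row before left it, along the tool's axes as they then stand; what a row does not reach is not made up. A row lasts 1/8 s, in which the tool goes at most 62.5 mm and 10.7 degrees, less where a joint would pass 70% of its speed; a pose out of reach is approached as far as the arm can. A call with a gripper value outside its range is refused whole. The fingers move at their own pace and stop on an object; the grip force is fixed at half the most. Time passes only in rows, so rows that do not move let the fingers close, or fill a call up. It gives the time, the measured TCP pose, the force, the opening and the grip force at its end, in the units of the state.
- telemetry.get_state(): the state, without advancing time (a new reading comes with each control period).
- viewer.camera(name): name is "scene" or "side" or "wrist"; returns a dict with "img" (384x512x3 uint8, red, green, blue), "fx", "fy", "cx", "cy" (pixels), "extrinsics" (4x4, takes a point from camera to world coordinates). Camera axes: x right, y up, looking along -z (the intrinsics and any distortion apply to the point x, -y, -z); pixel columns grow to the right and rows downward; lengths in m; the calibration is good to about 2 mm. A picture is of the moment at which its call begins. There is no depth.
- manip.sign_off(): hands the job in; it is judged then, once.
Trained networks look in the newest picture that a camera, given by its name, has taken for a name from the list of things; names that differ only in an ending like _2 or _b are one class to them, and where a whole thing is asked for, a point or a joint stands for the part that bears it (a point fixed in the world has none). Each returns a list of dicts, best first, with "score" (0 to 1); they miss things now and then, are a little off and sometimes report something else, mostly with a low value. They report only what shows in the picture. A call takes as long as a camera call.
- finder.recognise(camera, name): "location" ([x, y, z] in m, in world coordinates, good to about 4 mm: the middle of the surface that is visible of it).
The state is a dict: "t": time; "joint_pos": joint angles; "dq": joint speeds; "joint_efforts": joint torques, N m; "tcp_pos": TCP position; "ee_rot": TCP orientation; "ft_force": force on the tool from outside, world axes, zero at the start; "ft_torque": the same for the moment, N m; "finger_gap": finger opening in m; "grip_force": force on a finger pad.
Only numpy, scipy, OpenCV 4.12 (cv2) and the standard library are available. Lean on these libraries where they do the work, as an engineer would, in place of code of your own. Each camera call takes 0.05 s, during which the arm holds its last target. There are 200 camera calls.

## Task

The blood tubes are already on the roller mixer, but disinfectant has long wiped the print off its speed selector. Turn the selector gently anticlockwise until it rests at its end stop without forcing it, then count four clicks clockwise so that it rests in the fourth click from that stop, and only then press the green start key fully down and let go. Leave the tubes and racks as they are.

Things in the scene. Friction and masses are not known exactly. Their poses are not given: they have to be found in the camera images.
- mixer: Bench roller mixer, white plastic, fixed. Origin: on the table under the centre of its control box (240 mm along x, 150 along y, flat grey panel on top, 100 mm above the table). x runs along the panel from start key to selector, z up. Six 260 mm black rollers lie beyond the box's +y side, lower than the panel (tops 82 mm above the table).
- selector_top (a point): Top of the speed selector on its vertical turning axis, 127 mm above the table; fixed on the mixer, does not turn with the knob. The knob: blank, round, finely fluted, black with a plain dull top, 38 mm across, 24 mm tall, underside 3 mm above the panel, 35 mm from the mixer's origin along its +x. At least 70 mm of flat panel all round it.
- selector_clicks (a point): Point on the panel below the knob, on its axis. The selector has 10 evenly spaced click positions between two end stops; it starts 2 to 6 clicks clockwise (seen from above) of the anticlockwise stop and nothing shows which. A click is 15 to 30 degrees, to be felt: leaving a position takes up to 0.16 N m, zero halfway, then the knob pulls on as hard into the next, where resistance jumps back.
- selector_stop (a point): Same point as selector_clicks. Hidden in the box the switch has a stop lug between an end stop (anticlockwise) and a far stop, and a wiper. At a stop the torque climbs steeply past the 0.16 N m of a click, from 2 to 3 degrees beyond the last position; the plastic stop is harmed from about 0.7 N m. Let go, the knob settles into the nearer position. A grip of about 20 N turns it without slipping.
- start_key_top (a point): Centre of the top of the round green start key, 24 mm across, on the panel 75 mm from the mixer's origin along the mixer's -x (110 mm from the selector), top 120 mm above the table; it is pressed straight down 4 mm against a spring, 5 N when fully down, and springs back.
- start_key (a joint): How far the start key is pressed, m: 0 up, 0.004 fully down.
- tube_a: Capped blood tube (red cap), 92 mm long, 15 mm across, lying loose between two rollers of the mixer. Origin at its middle. Not to be disturbed.
- tube_b: Capped blood tube (blue cap), same size, lying loose between two other rollers. Origin at its middle. Not to be disturbed.
- tube_rack: Blue tube rack, 70 by 130 mm, 58 mm tall, 96 mm with its capped tubes, loose on the table. Origin under its centre. Not to be disturbed.
- carrier: Black sample carrier of the analyser, 34 by 140 mm, 55 mm tall, 104 mm with its two capped tubes, loose on the table. Origin under its centre. Not to be disturbed.

How it is judged:
On the way, in this order (a step that is already met when the one before it is completed fails the run):
1. the selector is back at its anticlockwise end stop (y of wiper in the frame of mixer above 0.015 m and x of wiper in the frame of mixer below 0.0346 m), for 0.1 s.
2. the selector rests in the fourth click from that stop (y of wiper in the frame of mixer between -0.0029 and 0.0029 m and x of wiper in the frame of mixer above 0.035 m), for 0.3 s.
3. the start key is pressed fully down with the selector in the fourth click (all of step 2 and value of joint start_key above 0.0034 m), for 0.05 s.
At the end, for the whole second after the job is handed in: The selector rests in the fourth click clockwise from its anticlockwise end stop (within a third of a click), the start key has been pressed with it there and is up again, and the tubes and racks are where they were (within 15 mm) (all of step 2 and value of joint start_key below 0.001 m and distance of each of tube_a, tube_b, tube_rack, carrier from where it was at the start of the episode below 0.015 m); the robot touches nothing.
It fails at once if the selector is forced against an end stop (more than about 0.7 N m) (contact force between stop_lug and end_stop above 13.5 N or contact force between stop_lug and far_stop above 13.5 N).
It fails at once if the start key is pressed while the selector is not in the fourth click (value of joint start_key above 0.0025 m and not (y of wiper in the frame of mixer between -0.0029 and 0.0029 m and x of wiper in the frame of mixer above 0.035 m)).
It fails at once if a tube on the mixer, the tube rack or the carrier is moved more than 15 mm (distance of any of tube_a, tube_b, tube_rack, carrier from where it was at the start of the episode above 0.015 m).
It also fails if it takes over 72 s, if anything falls off the work surface, if the arm or the gripper's body presses on something with over 40 N, if the wrist force passes 120 N, or if a joint passes its speed limit or range.

## Working session

There is one attempt and no reset: what is moved stays moved. The work goes in short steps, Python scripts to look and compute and a shell command to move; the robot and the scene stay as the last step left them, time stands still between calls to the robot, and variables do not carry over. Pictures are saved under pics/ and viewed, at most 10 in all, crops included, and the job is handed in when it is done.

```bash
ls; mkdir -p pics
python3 - <<'E'
from station import telemetry, viewer, manip, finder
import cv2,numpy as np
s=telemetry.get_state(); print({k:np.round(v,3).tolist() for k,v in s.items()}, manip.tcp_to_tips)
ims=[]
for c in ["scene","side","wrist"]:
    d=viewer.camera(c); ims.append(d["img"])
    print(c,np.round(d["extrinsics"],3).tolist(),d["fx"])
    for n in ["selector_top","start_key_top","mixer","tube_a","tube_rack","carrier"]:
        r=finder.recognise(c,n); print(n,[(np.round(x["location"],3).tolist(),round(x["score"],2)) for x in r[:2]])
cv2.imwrite("pics/a.png",ims[0][:,:,::-1]); cv2.imwrite("pics/w.png",ims[2][:,:,::-1])
E
```

```text
pics
{'t': 0.0, 'joint_pos': [1.229, 0.126, -0.041, 1.405, -0.0, 1.571], 'dq': [0.001, 0.001, -0.0, -0.0, 0.001, 0.001], 'joint_efforts': [0.001, -43.591, 35.293, 0.017, -0.0, -0.0], 'tcp_pos': [0.176, 0.495, 0.404], 'ee_rot': [-3.14, 0.0, 2.8], 'ft_force': [0.283, -0.478, -0.768], 'ft_torque': [0.026, -0.009, 0.026], 'grip_force': 0.0, 'finger_gap': 0.086} 0.1734
scene [[-0.499, -0.682, 0.535, 0.955], [0.867, -0.401, 0.296, 0.101], [0.012, 0.612, 0.791, 0.736], [0.0, 0.0, 0.0, 1.0]] 370.06684221597965
selector_top [([0.558, 0.107, 0.08], 0.87)]
start_key_top [([0.473, -0.055, 0.121], 0.53)]
mixer [([0.556, 0.114, 0.081], 0.8), ([0.484, 0.095, 0.086], 0.53)]
tube_a [([0.546, 0.144, 0.086], 0.69), ([0.482, 0.094, 0.086], 0.66)]
tube_rack [([0.63, -0.387, 0.056], 0.86), ([0.555, 0.108, 0.084], 0.73)]
carrier [([0.412, -0.412, 0.044], 0.75), ([0.545, 0.143, 0.087], 0.57)]
side [[-0.946, 0.224, -0.233, 0.329], [-0.323, -0.663, 0.675, 0.436], [-0.003, 0.714, 0.7, 0.718], [0.0, 0.0, 0.0, 1.0]] 353.1457082286055
selector_top [([0.513, 0.12, 0.081], 0.9)]
start_key_top [([0.465, -0.052, 0.119], 0.38)]
mixer [([0.51, 0.121, 0.082], 0.64)]
tube_a [([0.542, 0.146, 0.087], 0.86), ([0.475, 0.104, 0.089], 0.68)]
tube_rack [([0.612, -0.385, 0.059], 0.8)]
carrier [([0.4, -0.385, 0.05], 0.95)]
wrist [[0.335, -0.906, -0.26, 0.111], [0.942, 0.322, 0.092, 0.519], [0.0, -0.276, 0.961, 0.374], [0.0, 0.0, 0.0, 1.0]] 342.6033816008832
selector_top []
start_key_top []
mixer []
tube_a []
tube_rack []
carrier []
```

View pics/a.png

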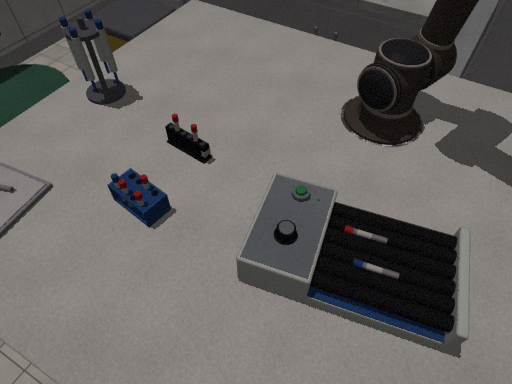

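The scene shows the green key at about (301,191), the knob at about (287,230), the tubes on the rollers to the right, and the racks well off to the left. I'll measure the key and knob by colour in both cameras.

```bash
cat > h.py <<'E'
from station import telemetry, viewer, manip, finder
import cv2,numpy as np
def ray(d,u,v,z):
    E=d["extrinsics"]; r=E[:3,:3]@np.array([(u-d["cx"])/d["fx"],-(v-d["cy"])/d["fy"],-1]); o=E[:3,3]
    return o+r*(z-o[2])/r[2]
def pix(d,p):
    E=d["extrinsics"]; q=E[:3,:3].T@(np.array(p)-E[:3,3]); return d["cx"]-d["fx"]*q[0]/q[2], d["cy"]+d["fy"]*q[1]/q[2]
def st():
    s=telemetry.get_state(); return s
E
python3 - <<'E'
from h import *
out=[]
for c in ["scene","side"]:
    d=viewer.camera(c); im=d["img"].astype(int)
    g=(im[...,1]>im[...,0]+40)&(im[...,1]>im[...,2]+30)
    n,l,s,ce=cv2.connectedComponentsWithStats(g.astype(np.uint8))
    for i in range(1,n):
        if s[i,4]>20 and s[i,4]<2000: print(c,"green",ce[i],s[i],ray(d,*ce[i],.119).round(4))
    k=pix(d,[.468,-.053,.12]); x,y=map(int,k)
    x0=max(x-75,0);y0=max(y-55,0); cr=d["img"][y0:y0+130,x0:x0+150]; print(c,x0,y0,k)
    out.append(cv2.resize(cr,(400,347),interpolation=cv2.INTER_CUBIC)[:,:,::-1])
    dk=(im.max(2)<60); n,l,s,ce=cv2.connectedComponentsWithStats(dk.astype(np.uint8))
    for i in range(1,n):
        if 60<s[i,4]<1500: print(c,"dark",ce[i].round(1),s[i],ray(d,*ce[i],.115).round(4))
cv2.imwrite("pics/b.png",np.hstack(out))
E
```

```text
scene green [300.75862069 189.12068966] [296 186  10   7  58] [ 0.4678 -0.058   0.119 ]
scene 227 134 (np.float64(302.86675884211127), np.float64(189.78803734499988))
scene dark [479.3  40.5] [460   0  40  78 206] [-0.3808  0.1689  0.115 ]
scene dark [  3.8 118.6] [  0 109  11  18  61] [ 0.6375 -0.8011  0.115 ]
scene dark [187.6 143.2] [166 123  46  41 856] [ 0.4743 -0.3533  0.115 ]
scene dark [130.5 192.5] [118 179  25  22 136] [ 0.6577 -0.3686  0.115 ]
scene dark [147.8 186.3] [136 178  23  18 123] [ 0.6259 -0.348   0.115 ]
scene dark [ 24.6 210.8] [  0 184  52  53 218] [ 0.8035 -0.5218  0.115 ]
scene dark [146.7 208.5] [108 186  63  42 643] [ 0.673  -0.3114  0.115 ]
scene dark [301.5 198.1] [292 193  19   9  64] [ 0.4862 -0.047   0.115 ]
scene dark [285.2 235. ] [274 220  25  25 323] [ 0.5855 -0.0349  0.115 ]
side green [268.96363636 229.30909091] [265 226   9   8  55] [ 0.4668 -0.0554  0.119 ]
side 193 174 (np.float64(268.1330058012136), np.float64(229.66491401191365))
side dark [39.5 25.3] [  0   0  85  79 447] [ 1.9134 -0.9414  0.115 ]
side dark [84.1 30.1] [77  8 15 45 76] [ 1.6644 -0.9567  0.115 ]
side dark [160.4  19.6] [146  10  27  19  84] [ 1.3936 -1.1989  0.115 ]
side dark [255.1 164.4] [237 144  37  35 516] [ 0.571 -0.265  0.115]
side dark [323.9 169.6] [312 150  22  39 280] [ 0.3912 -0.3027  0.115 ]
side dark [221.2 228.8] [211 217  21  21 267] [ 0.5694 -0.026   0.115 ]
side dark [268.2 238. ] [260 233  18   9  69] [ 0.4619 -0.0343  0.115 ]
side dark [505.3 275.7] [496 256  16  44 463] [-0.0121 -0.094   0.115 ]
```

View pics/b.png

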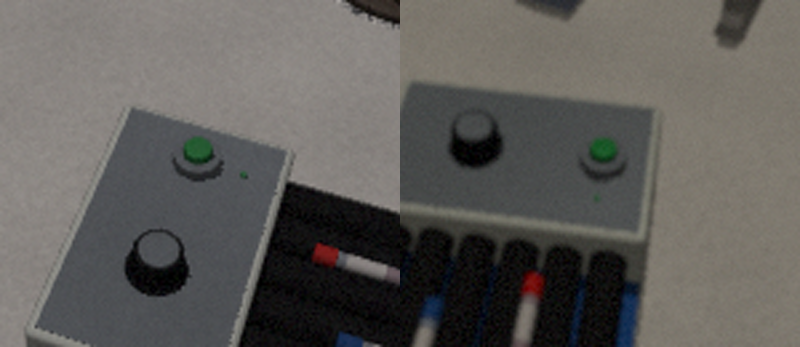

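```bash
cat >> h.py <<'E'
from scipy.spatial.transform import Rotation as Ro
def toolshift(dw):
    s=telemetry.get_state(); return Ro.from_euler("xyz",s["ee_rot"]).inv().apply(dw)*1000
E
python3 - <<'E'
from h import *
ks=[]
for c,k,g in [("scene",(286.2,226.6),(301.0,189.6)),("side",(220.7,221.2),(269,229.6))]:
    d=viewer.camera(c); K=ray(d,*k,.127); G=ray(d,*g,.12); v=K-G
    print(c,K.round(4),G.round(4),np.hypot(*v[:2]),np.degrees(np.arctan2(v[1],v[0]))); ks.append(K)
K=np.mean(ks,0); s=st()
print(K,"hover shift",toolshift(np.array([K[0],K[1],.38])-s["tcp_pos"]))
E
```

```text
scene [ 0.5744 -0.0395  0.127 ] [ 0.4696 -0.0567  0.12  ] 0.10625601336184277 9.320274505104985
side [ 0.5743 -0.0369  0.127 ] [ 0.4662 -0.0538  0.12  ] 0.10937249860007504 8.887885967787817
[ 0.57435856 -0.03818362  0.127     ] hover shift [-553.94334004 -368.43571365   24.68831765]
```

```bash
python3 -m pendant '[{"dx":-40,"dy":-27},{"dx":-40,"dy":-27},{"dx":-40,"dy":-27},{"dx":-40,"dy":-27},{"dx":-40,"dy":-27},{"dx":-40,"dy":-27},{"dx":-40,"dy":-27},{"dx":-40,"dy":-27},{"dx":-40,"dy":-27},{"dx":-40,"dy":-27}]'; python3 -c "
from h import *
s=st();print(s['joint_pos'].round(3) if hasattr(s['joint_pos'],'round') else s['joint_pos'],toolshift(np.array([.5744,-.0382,.38])-s['tcp_pos']))"
```

```text
[ 1.229  0.126 -0.04   1.405  0.     1.571] [-553.98787572 -368.43725231   24.68831739]validation failed for argument at $[0]...
```

```bash
python3 -m pendant '[{"dx":-40,"dy":-27,"dz":0,"ax":0,"ay":0,"az":0,"gripper":1},{"dx":-40,"dy":-27,"dz":0,"ax":0,"ay":0,"az":0,"gripper":1},{"dx":-40,"dy":-27,"dz":0,"ax":0,"ay":0,"az":0,"gripper":1},{"dx":-40,"dy":-27,"dz":0,"ax":0,"ay":0,"az":0,"gripper":1},{"dx":-40,"dy":-27,"dz":0,"ax":0,"ay":0,"az":0,"gripper":1},{"dx":-40,"dy":-27,"dz":0,"ax":0,"ay":0,"az":0,"gripper":1},{"dx":-40,"dy":-27,"dz":0,"ax":0,"ay":0,"az":0,"gripper":1},{"dx":-40,"dy":-27,"dz":0,"ax":0,"ay":0,"az":0,"gripper":1},{"dx":-40,"dy":-27,"dz":0,"ax":0,"ay":0,"az":0,"gripper":1},{"dx":-40,"dy":-27,"dz":0,"ax":0,"ay":0,"az":0,"gripper":1}]'; python3 -c "
from h import *
s=st();print(s['t'],s['joint_pos'],toolshift(np.array([.5744,-.0382,.38])-s['tcp_pos']))"
```

```text
t: 2.5
tcp_pos: [0.463, 0.1047, 0.4049]
ee_rot: [3.141, 0.0, 2.8]
ft_force: [1.1, 0.7, -1.0]
finger_gap: 0.0855
grip_force: 0.0
2.5 [ 2.22303175e-01  3.04935173e-02 -1.43116768e-01  1.39659983e+00
  1.45288811e-04  5.64260913e-01] [-152.81216534  -97.28055809   24.90188722]
```

```bash
python3 -m pendant '[{"dx":-38,"dy":-24,"dz":6,"ax":0,"ay":0,"az":0,"gripper":1},{"dx":-38,"dy":-24,"dz":6,"ax":0,"ay":0,"az":0,"gripper":1},{"dx":-38,"dy":-24,"dz":6,"ax":0,"ay":0,"az":0,"gripper":1},{"dx":-38.8,"dy":-25.3,"dz":6,"ax":0,"ay":0,"az":0,"gripper":1},{"dx":0,"dy":0,"dz":0,"ax":0,"ay":0,"az":0,"gripper":1},{"dx":0,"dy":0,"dz":0,"ax":0,"ay":0,"az":0,"gripper":1},{"dx":0,"dy":0,"dz":0,"ax":0,"ay":0,"az":0,"gripper":1},{"dx":0,"dy":0,"dz":0,"ax":0,"ay":0,"az":0,"gripper":1},{"dx":0,"dy":0,"dz":0,"ax":0,"ay":0,"az":0,"gripper":1},{"dx":0,"dy":0,"dz":0,"ax":0,"ay":0,"az":0,"gripper":1}]'
python3 - <<'E'
from h import *
d=viewer.camera("wrist"); s=st()
print(s['tcp_pos'],s['ft_torque'],toolshift(np.array([.5744,-.0382,.283])-s['tcp_pos']))
im=d["img"][:,:,::-1].copy(); p=pix(d,[.5744,-.0382,.127]); print(p, pix(d,[.468,-.055,.12]))
for n in ["selector_top","start_key_top"]:
    print(n,[(np.round(x["location"],4).tolist(),round(x["score"],2)) for x in finder.recognise("wrist",n)[:2]])
cv2.circle(im,(int(p[0]),int(p[1])),2,(0,0,255),-1); cv2.imwrite("pics/c.png",im)
E
```

```text
t: 3.75
tcp_pos: [0.5735, -0.0364, 0.3809]
ee_rot: [3.142, 0.0, 2.8]
ft_force: [-0.5, 0.1, -0.2]
finger_gap: 0.0854
grip_force: 0.0
[ 0.57357764 -0.03651285  0.38083775] [-0.02555473 -0.00204781 -0.02840639] [-1.31877011 -1.31871085 97.83797498]
(np.float64(248.56614253116172), np.float64(203.57223471643934)) (np.float64(166.097386599968), np.float64(55.88695862138886))
selector_top [([0.5292, -0.0074, 0.1001], 0.79)]
start_key_top [([0.4687, -0.056, 0.118], 0.82), ([0.5321, -0.0055, 0.1019], 0.36)]
```

View pics/c.png

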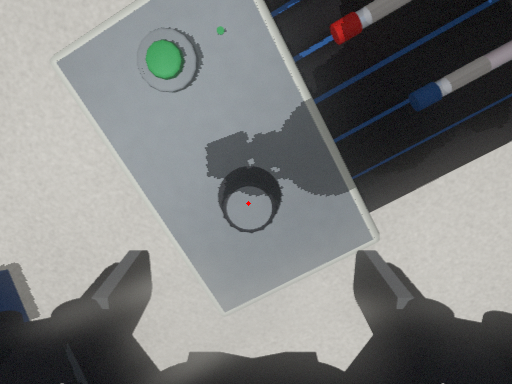

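The wrist view shows the knob top centred near (249,208), about 4 px below the projected guess, and the key at (164,60).

Run:
```python
from h import *
d=viewer.camera("wrist"); im=d["img"].astype(int)
g=((im[...,1]>im[...,0]+40)&(im[...,1]>im[...,2]+30)).astype(np.uint8)
n,l,s,ce=cv2.connectedComponentsWithStats(g); i=1+s[1:,4].argmax()
G=ray(d,*ce[i],.119); print(ce[i],s[i],G)
gr=im.mean(2)[175:245,215:285]; m=(gr>55).astype(np.uint8)
n,l,s,ce=cv2.connectedComponentsWithStats(m); i=l[33,34]; print(s[i],ce[i])
u=s[i,0]+s[i,2]/2+214.5; v=s[i,1]+s[i,3]/2+174.5
for c in [(u,v),(249,208)]:
    K=ray(d,*c,.127); print(c,K,np.hypot(*(K-G)[:2]),np.degrees(np.arctan2((K-G)[1],(K-G)[0])),toolshift(np.array([K[0],K[1],.283])-st()["tcp_pos"]))
```

```text
[163.39612188  58.88273315] [ 146   40   36   39 1083] [ 0.46892553 -0.05765602  0.119     ]
[   0    0   70   70 4004] [33.59615385 40.06818182]
(np.float64(249.5), np.float64(209.5)) [ 0.57861207 -0.03924648  0.127     ] 0.11122071634535913 9.527596743234998 [-5.52353798 -0.73337859 97.70230087]
(249, 208) [ 0.57747898 -0.03920492  0.127     ] 0.11011037362403281 9.646514275777246 [-4.44206952 -1.07402725 97.7023052 ]
```

```bash
python3 -m pendant '[{"dx":-4,"dy":-1,"dz":13,"ax":0,"ay":0,"az":0,"gripper":1},{"dx":0,"dy":0,"dz":14,"ax":0,"ay":0,"az":0,"gripper":1},{"dx":0,"dy":0,"dz":14,"ax":0,"ay":0,"az":0,"gripper":1},{"dx":0,"dy":0,"dz":14,"ax":0,"ay":0,"az":0,"gripper":1},{"dx":0,"dy":0,"dz":14,"ax":0,"ay":0,"az":0,"gripper":1},{"dx":0,"dy":0,"dz":14,"ax":0,"ay":0,"az":0,"gripper":1},{"dx":0,"dy":0,"dz":14,"ax":0,"ay":0,"az":0,"gripper":1},{"dx":0,"dy":0,"dz":8.5,"ax":0,"ay":0,"az":0,"gripper":0.2},{"dx":0,"dy":0,"dz":0,"ax":0,"ay":0,"az":0,"gripper":0.2},{"dx":0,"dy":0,"dz":0,"ax":0,"ay":0,"az":0,"gripper":0.2}]'
python3 - <<'E'
from h import *
d=viewer.camera("wrist"); s=st()
print(s['tcp_pos'],s['ft_torque'],s['ft_force'],s['finger_gap'])
cv2.imwrite("pics/d.png",d["img"][:,:,::-1])
d=viewer.camera("side"); x,y=map(int,pix(d,[.577,-.039,.12]))
cv2.imwrite("pics/e.png",cv2.resize(d["img"][y-50:y+40,x-60:x+60,::-1],(600,450),interpolation=cv2.INTER_CUBIC))
E
```

```text
t: 5.2
tcp_pos: [0.5773, -0.039, 0.2757]
ee_rot: [3.141, 0.001, 2.8]
ft_force: [0.1, -0.3, -0.9]
finger_gap: 0.0511
grip_force: 0.0
[ 0.57732531 -0.03904547  0.27581041] [ 0.0745526   0.03305759 -0.01459982] [ 0.40542149 -0.12801871 -0.56373683] 0.05093469082524539
```

View pics/d.png

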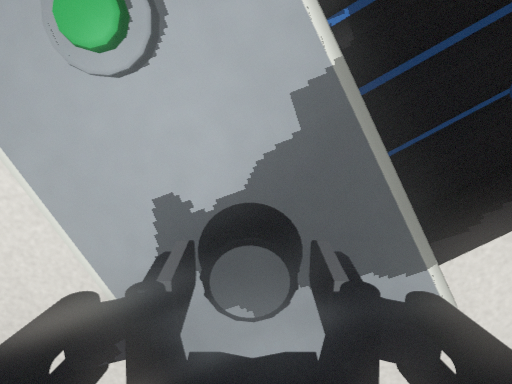

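View pics/e.png

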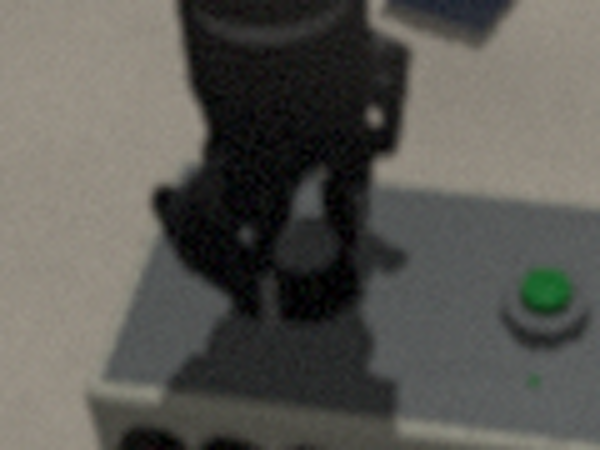

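The fingers straddle the knob about 3 px off centre, with the top disc centred near (250,283). I'll check the offset along tool x.

Run:
```python
from h import *
d=viewer.camera("wrist"); s=st(); p=np.array(s["tcp_pos"])
print(pix(d,[p[0],p[1],.127]),pix(d,[p[0],p[1],.103]))
im=d["img"].astype(int).mean(2); print(im[225:335:4,250].round(0), im[283,190:320:5].round(0))
for uv in [(250,283),(250,286)]: K=ray(d,*uv,.127); print(K,toolshift(np.array([K[0],K[1],p[2]])-p))
```

```text
(np.float64(249.51115621251853), np.float64(281.61776072375625)) (np.float64(249.86760985637727), np.float64(254.06367713616325))
[ 35.  33.  34.  38.  41.  75.  88.  86.  90.  90.  91.  86.  91.  91.
  92.  93.  97.  95.  99.  98. 102.  99. 144. 102. 120. 146. 142. 143.] [ 58. 107. 147.  55.  88.  91.  91.  91.  92.  92.  92.  89.  92.  94.
  93.  90.  94.  93.  92.  88.  65.  58.  92.  89.  55.  48.]
[ 0.57794157 -0.03901751  0.127     ] [-0.60055612  0.18818149  0.00070676]
[ 0.57917404 -0.03945761  0.127     ] [-1.90924432  0.18657796  0.00211266]
```

The axis lines up within 1 mm, so I'll close on the knob.

```bash
python3 -m pendant '[{"dx":0,"dy":0,"dz":0,"ax":0,"ay":0,"az":0,"gripper":-1},{"dx":0,"dy":0,"dz":0,"ax":0,"ay":0,"az":0,"gripper":-1},{"dx":0,"dy":0,"dz":0,"ax":0,"ay":0,"az":0,"gripper":-1},{"dx":0,"dy":0,"dz":0,"ax":0,"ay":0,"az":0,"gripper":-1},{"dx":0,"dy":0,"dz":0,"ax":0,"ay":0,"az":0,"gripper":-1},{"dx":0,"dy":0,"dz":0,"ax":0,"ay":0,"az":0,"gripper":-1},{"dx":0,"dy":0,"dz":0,"ax":0,"ay":0,"az":0,"gripper":-1},{"dx":0,"dy":0,"dz":0,"ax":0,"ay":0,"az":0,"gripper":-1},{"dx":0,"dy":0,"dz":0,"ax":0,"ay":0,"az":0,"gripper":-1},{"dx":0,"dy":0,"dz":0,"ax":0,"ay":0,"az":0,"gripper":-1}]'
cat > m.py <<'E'
from h import *
T=[];F=[]
for i in range(4): viewer.camera("side"); s=st(); T.append(s["ft_torque"]); F.append(s["ft_force"])
T=np.array(T)
s0=Ro.from_euler("xyz",s["ee_rot"]).as_matrix()[:,0]; yaw=np.degrees(np.arctan2(s0[1],s0[0]))
print("t %.2f yaw %.2f j6 %.3f tz %s mean %.3f"%(s["t"],yaw,s["joint_pos"][5],T[:,2].round(3),T[:,2].mean()),"txy",T[:,:2].mean(0).round(3),"F",np.mean(F,0).round(2),"gap %.4f grip %.0f"%(s["finger_gap"],s["grip_force"]),"tcp",np.round(s["tcp_pos"],4), "j6eff",s["joint_efforts"][5].round(3))
E
python3 m.py
```

```text
t: 6.6
tcp_pos: [0.5769, -0.0397, 0.2762]
ee_rot: [-3.14, 0.001, 2.799]
ft_force: [-1.8, -3.4, 5.7]
finger_gap: 0.0361
grip_force: 59.9
t 6.80 yaw 160.38 j6 0.274 tz [-0.007 -0.042  0.003 -0.022] mean -0.017 txy [-0.887  0.602] F [-2.26 -3.83  5.49] gap 0.0361 grip 60 tcp [ 0.5769 -0.0396  0.2761] j6eff -0.002
```

```bash
python3 -m pendant '[{"dx":0.2,"dy":-0.7,"dz":-0.4,"ax":0,"ay":0,"az":0,"gripper":-1},{"dx":0,"dy":0,"dz":0,"ax":0,"ay":0,"az":-1,"gripper":-1},{"dx":0,"dy":0,"dz":0,"ax":0,"ay":0,"az":-1,"gripper":-1},{"dx":0,"dy":0,"dz":0,"ax":0,"ay":0,"az":-1,"gripper":-1},{"dx":0,"dy":0,"dz":0,"ax":0,"ay":0,"az":-1,"gripper":-1},{"dx":0,"dy":0,"dz":0,"ax":0,"ay":0,"az":-1,"gripper":-1},{"dx":0,"dy":0,"dz":0,"ax":0,"ay":0,"az":0,"gripper":-1},{"dx":0,"dy":0,"dz":0,"ax":0,"ay":0,"az":0,"gripper":-1},{"dx":0,"dy":0,"dz":0,"ax":0,"ay":0,"az":0,"gripper":-1},{"dx":0,"dy":0,"dz":0,"ax":0,"ay":0,"az":0,"gripper":-1}]'|head -1; python3 m.py
```

```text
t: 8.05
t 8.25 yaw 165.44 j6 0.185 tz [-0.083 -0.029 -0.055 -0.088] mean -0.064 txy [-0.802  0.26 ] F [-0.81 -3.62  5.61] gap 0.0363 grip 60 tcp [ 0.5769 -0.0398  0.2762] j6eff -0.065
```

```bash
python3 -m pendant '[{"dx":0,"dy":0,"dz":0,"ax":0,"ay":0,"az":-1,"gripper":-1},{"dx":0,"dy":0,"dz":0,"ax":0,"ay":0,"az":-1,"gripper":-1},{"dx":0,"dy":0,"dz":0,"ax":0,"ay":0,"az":-1,"gripper":-1},{"dx":0,"dy":0,"dz":0,"ax":0,"ay":0,"az":-1,"gripper":-1},{"dx":0,"dy":0,"dz":0,"ax":0,"ay":0,"az":-1,"gripper":-1},{"dx":0,"dy":0,"dz":0,"ax":0,"ay":0,"az":0,"gripper":-1},{"dx":0,"dy":0,"dz":0,"ax":0,"ay":0,"az":0,"gripper":-1},{"dx":0,"dy":0,"dz":0,"ax":0,"ay":0,"az":0,"gripper":-1},{"dx":0,"dy":0,"dz":0,"ax":0,"ay":0,"az":0,"gripper":-1},{"dx":0,"dy":0,"dz":0,"ax":0,"ay":0,"az":0,"gripper":-1}]'|head -1; python3 m.py
```

```text
t: 9.5
t 9.70 yaw 170.46 j6 0.098 tz [0.017 0.04  0.005 0.017] mean 0.020 txy [-0.709  0.202] F [-0.57 -2.87  5.06] gap 0.0364 grip 60 tcp [ 0.5769 -0.0397  0.2762] j6eff 0.002
```

```bash
python3 -m pendant '[{"dx":0,"dy":0,"dz":0,"ax":0,"ay":0,"az":-1,"gripper":-1},{"dx":0,"dy":0,"dz":0,"ax":0,"ay":0,"az":-1,"gripper":-1},{"dx":0,"dy":0,"dz":0,"ax":0,"ay":0,"az":-1,"gripper":-1},{"dx":0,"dy":0,"dz":0,"ax":0,"ay":0,"az":-1,"gripper":-1},{"dx":0,"dy":0,"dz":0,"ax":0,"ay":0,"az":-1,"gripper":-1},{"dx":0,"dy":0,"dz":0,"ax":0,"ay":0,"az":-1,"gripper":-1},{"dx":0,"dy":0,"dz":0,"ax":0,"ay":0,"az":-1,"gripper":-1},{"dx":0,"dy":0,"dz":0,"ax":0,"ay":0,"az":-1,"gripper":-1},{"dx":0,"dy":0,"dz":0,"ax":0,"ay":0,"az":0,"gripper":-1},{"dx":0,"dy":0,"dz":0,"ax":0,"ay":0,"az":0,"gripper":-1}]'|head -1; python3 m.py
```

```text
t: 10.95
t 11.15 yaw 178.48 j6 -0.042 tz [0.145 0.107 0.091 0.11 ] mean 0.113 txy [-0.594  0.199] F [-0.83 -3.04  5.56] gap 0.0360 grip 60 tcp [ 0.5769 -0.0396  0.2762] j6eff 0.114
```

```bash
python3 -m pendant '[{"dx":0,"dy":0,"dz":0,"ax":0,"ay":0,"az":-2.5,"gripper":-1},{"dx":0,"dy":0,"dz":0,"ax":0,"ay":0,"az":-2.5,"gripper":-1},{"dx":0,"dy":0,"dz":0,"ax":0,"ay":0,"az":-2.5,"gripper":-1},{"dx":0,"dy":0,"dz":0,"ax":0,"ay":0,"az":-2.5,"gripper":-1},{"dx":0,"dy":0,"dz":0,"ax":0,"ay":0,"az":-2.5,"gripper":-1},{"dx":0,"dy":0,"dz":0,"ax":0,"ay":0,"az":-2.5,"gripper":-1},{"dx":0,"dy":0,"dz":0,"ax":0,"ay":0,"az":-2.5,"gripper":-1},{"dx":0,"dy":0,"dz":0,"ax":0,"ay":0,"az":-2.5,"gripper":-1},{"dx":0,"dy":0,"dz":0,"ax":0,"ay":0,"az":-2.5,"gripper":-1},{"dx":0,"dy":0,"dz":0,"ax":0,"ay":0,"az":0,"gripper":-1}]'|head -1; python3 m.py
```

```text
t: 12.4
t 12.60 yaw -159.01 j6 -0.435 tz [0.142 0.101 0.042 0.124] mean 0.102 txy [-0.278  0.222] F [-1.19 -1.4   5.29] gap 0.0363 grip 60 tcp [ 0.5769 -0.0394  0.2762] j6eff 0.091
```

```bash
python3 -m pendant '[{"dx":0,"dy":0,"dz":0,"ax":0,"ay":0,"az":-1,"gripper":-1},{"dx":0,"dy":0,"dz":0,"ax":0,"ay":0,"az":-1,"gripper":-1},{"dx":0,"dy":0,"dz":0,"ax":0,"ay":0,"az":-1,"gripper":-1},{"dx":0,"dy":0,"dz":0,"ax":0,"ay":0,"az":-1,"gripper":-1},{"dx":0,"dy":0,"dz":0,"ax":0,"ay":0,"az":-1,"gripper":-1},{"dx":0,"dy":0,"dz":0,"ax":0,"ay":0,"az":-1,"gripper":-1},{"dx":0,"dy":0,"dz":0,"ax":0,"ay":0,"az":-1,"gripper":-1},{"dx":0,"dy":0,"dz":0,"ax":0,"ay":0,"az":0,"gripper":-1},{"dx":0,"dy":0,"dz":0,"ax":0,"ay":0,"az":0,"gripper":-1},{"dx":0,"dy":0,"dz":0,"ax":0,"ay":0,"az":0,"gripper":-1}]'|head -1; python3 m.py
```

```text
t: 13.85
t 14.05 yaw -152.00 j6 -0.557 tz [0.138 0.051 0.129 0.124] mean 0.111 txy [-0.192  0.263] F [-1.82 -0.77  5.53] gap 0.0365 grip 60 tcp [ 0.5768 -0.0393  0.2761] j6eff 0.119
```

```bash
python3 -m pendant '[{"dx":0,"dy":0,"dz":0,"ax":0,"ay":0,"az":-0.5,"gripper":-1},{"dx":0,"dy":0,"dz":0,"ax":0,"ay":0,"az":-0.5,"gripper":-1},{"dx":0,"dy":0,"dz":0,"ax":0,"ay":0,"az":-0.5,"gripper":-1},{"dx":0,"dy":0,"dz":0,"ax":0,"ay":0,"az":-0.5,"gripper":-1},{"dx":0,"dy":0,"dz":0,"ax":0,"ay":0,"az":0,"gripper":-1},{"dx":0,"dy":0,"dz":0,"ax":0,"ay":0,"az":0,"gripper":-1},{"dx":0,"dy":0,"dz":0,"ax":0,"ay":0,"az":0,"gripper":-1},{"dx":0,"dy":0,"dz":0,"ax":0,"ay":0,"az":0,"gripper":-1},{"dx":0,"dy":0,"dz":0,"ax":0,"ay":0,"az":0,"gripper":-1},{"dx":0,"dy":0,"dz":0,"ax":0,"ay":0,"az":0,"gripper":-1}]'|head -1; python3 m.py
```

```text
t: 15.3
t 15.50 yaw -150.03 j6 -0.591 tz [-0.162 -0.134 -0.142 -0.129] mean -0.142 txy [-0.208  0.234] F [-1.33 -0.79  5.5 ] gap 0.0363 grip 60 tcp [ 0.5768 -0.0393  0.2762] j6eff -0.119
```

```bash
python3 -m pendant '[{"dx":0,"dy":0,"dz":0,"ax":0,"ay":0,"az":-0.5,"gripper":-1},{"dx":0,"dy":0,"dz":0,"ax":0,"ay":0,"az":-0.5,"gripper":-1},{"dx":0,"dy":0,"dz":0,"ax":0,"ay":0,"az":-0.5,"gripper":-1},{"dx":0,"dy":0,"dz":0,"ax":0,"ay":0,"az":-0.5,"gripper":-1},{"dx":0,"dy":0,"dz":0,"ax":0,"ay":0,"az":0,"gripper":-1},{"dx":0,"dy":0,"dz":0,"ax":0,"ay":0,"az":0,"gripper":-1},{"dx":0,"dy":0,"dz":0,"ax":0,"ay":0,"az":0,"gripper":-1},{"dx":0,"dy":0,"dz":0,"ax":0,"ay":0,"az":0,"gripper":-1},{"dx":0,"dy":0,"dz":0,"ax":0,"ay":0,"az":0,"gripper":-1},{"dx":0,"dy":0,"dz":0,"ax":0,"ay":0,"az":0,"gripper":-1}]'|head -1; python3 m.py
```

```text
t: 16.75
t 16.95 yaw -148.03 j6 -0.626 tz [-0.094 -0.05  -0.046 -0.099] mean -0.072 txy [-0.193  0.233] F [-1.43 -0.42  5.96] gap 0.0362 grip 60 tcp [ 0.5768 -0.0393  0.2762] j6eff -0.095
```

```bash
python3 -m pendant '[{"dx":0,"dy":0,"dz":0,"ax":0,"ay":0,"az":-0.5,"gripper":-1},{"dx":0,"dy":0,"dz":0,"ax":0,"ay":0,"az":-0.5,"gripper":-1},{"dx":0,"dy":0,"dz":0,"ax":0,"ay":0,"az":-0.3,"gripper":-1},{"dx":0,"dy":0,"dz":0,"ax":0,"ay":0,"az":0,"gripper":-1},{"dx":0,"dy":0,"dz":0,"ax":0,"ay":0,"az":0,"gripper":-1},{"dx":0,"dy":0,"dz":0,"ax":0,"ay":0,"az":0,"gripper":-1},{"dx":0,"dy":0,"dz":0,"ax":0,"ay":0,"az":0,"gripper":-1},{"dx":0,"dy":0,"dz":0,"ax":0,"ay":0,"az":0,"gripper":-1},{"dx":0,"dy":0,"dz":0,"ax":0,"ay":0,"az":0,"gripper":-1},{"dx":0,"dy":0,"dz":0,"ax":0,"ay":0,"az":0,"gripper":-1}]'|head -1; python3 m.py
```

```text
t: 18.2
t 18.40 yaw -146.73 j6 -0.649 tz [-0.097 -0.121 -0.06  -0.081] mean -0.090 txy [-0.188  0.264] F [-1.6  -0.05  5.57] gap 0.0364 grip 60 tcp [ 0.5768 -0.0393  0.2762] j6eff -0.088
```

```bash
python3 -m pendant '[{"dx":0,"dy":0,"dz":0,"ax":0,"ay":0,"az":-0.4,"gripper":-1},{"dx":0,"dy":0,"dz":0,"ax":0,"ay":0,"az":-0.4,"gripper":-1},{"dx":0,"dy":0,"dz":0,"ax":0,"ay":0,"az":-0.4,"gripper":-1},{"dx":0,"dy":0,"dz":0,"ax":0,"ay":0,"az":-0.4,"gripper":-1},{"dx":0,"dy":0,"dz":0,"ax":0,"ay":0,"az":0,"gripper":-1},{"dx":0,"dy":0,"dz":0,"ax":0,"ay":0,"az":0,"gripper":-1},{"dx":0,"dy":0,"dz":0,"ax":0,"ay":0,"az":0,"gripper":-1},{"dx":0,"dy":0,"dz":0,"ax":0,"ay":0,"az":0,"gripper":-1},{"dx":0,"dy":0,"dz":0,"ax":0,"ay":0,"az":0,"gripper":-1},{"dx":0,"dy":0,"dz":0,"ax":0,"ay":0,"az":0,"gripper":-1}]'|head -1; python3 m.py
```

```text
t: 19.65
t 19.85 yaw -145.12 j6 -0.677 tz [-0.067 -0.083 -0.095 -0.069] mean -0.078 txy [-0.133  0.276] F [-1.91 -0.31  5.67] gap 0.0363 grip 60 tcp [ 0.5768 -0.0392  0.2762] j6eff -0.063
```

```bash
python3 -m pendant '[{"dx":0,"dy":0,"dz":0,"ax":0,"ay":0,"az":-2.5,"gripper":-1},{"dx":0,"dy":0,"dz":0,"ax":0,"ay":0,"az":-2.5,"gripper":-1},{"dx":0,"dy":0,"dz":0,"ax":0,"ay":0,"az":-2.5,"gripper":-1},{"dx":0,"dy":0,"dz":0,"ax":0,"ay":0,"az":-2.5,"gripper":-1},{"dx":0,"dy":0,"dz":0,"ax":0,"ay":0,"az":-2.5,"gripper":-1},{"dx":0,"dy":0,"dz":0,"ax":0,"ay":0,"az":-2.5,"gripper":-1},{"dx":0,"dy":0,"dz":0,"ax":0,"ay":0,"az":-2,"gripper":-1},{"dx":0,"dy":0,"dz":0,"ax":0,"ay":0,"az":-1,"gripper":-1},{"dx":0,"dy":0,"dz":0,"ax":0,"ay":0,"az":0,"gripper":-1},{"dx":0,"dy":0,"dz":0,"ax":0,"ay":0,"az":0,"gripper":-1}]'|head -1; python3 m.py
```

```text
t: 21.1
t 21.30 yaw -127.12 j6 -0.991 tz [-0.132 -0.065 -0.139 -0.111] mean -0.112 txy [0.055 0.445] F [-2.7   0.64  6.7 ] gap 0.0364 grip 60 tcp [ 0.5766 -0.0391  0.2762] j6eff -0.118
```

```bash
python3 -m pendant '[{"dx":0,"dy":0,"dz":0,"ax":0,"ay":0,"az":-0.4,"gripper":-1},{"dx":0,"dy":0,"dz":0,"ax":0,"ay":0,"az":-0.4,"gripper":-1},{"dx":0,"dy":0,"dz":0,"ax":0,"ay":0,"az":-0.4,"gripper":-1},{"dx":0,"dy":0,"dz":0,"ax":0,"ay":0,"az":-0.4,"gripper":-1},{"dx":0,"dy":0,"dz":0,"ax":0,"ay":0,"az":0,"gripper":-1},{"dx":0,"dy":0,"dz":0,"ax":0,"ay":0,"az":0,"gripper":-1},{"dx":0,"dy":0,"dz":0,"ax":0,"ay":0,"az":0,"gripper":-1},{"dx":0,"dy":0,"dz":0,"ax":0,"ay":0,"az":0,"gripper":-1},{"dx":0,"dy":0,"dz":0,"ax":0,"ay":0,"az":0,"gripper":-1},{"dx":0,"dy":0,"dz":0,"ax":0,"ay":0,"az":0,"gripper":-1}]'|head -1; python3 m.py
```

```text
t: 22.55
t 22.75 yaw -125.52 j6 -1.019 tz [-0.163 -0.08  -0.157 -0.072] mean -0.118 txy [0.057 0.482] F [-2.37  0.77  6.55] gap 0.0363 grip 60 tcp [ 0.5766 -0.0391  0.2761] j6eff -0.12
```

```bash
python3 -m pendant '[{"dx":0,"dy":0,"dz":0,"ax":0,"ay":0,"az":-0.4,"gripper":-1},{"dx":0,"dy":0,"dz":0,"ax":0,"ay":0,"az":-0.4,"gripper":-1},{"dx":0,"dy":0,"dz":0,"ax":0,"ay":0,"az":-0.4,"gripper":-1},{"dx":0,"dy":0,"dz":0,"ax":0,"ay":0,"az":0,"gripper":-1},{"dx":0,"dy":0,"dz":0,"ax":0,"ay":0,"az":0,"gripper":-1},{"dx":0,"dy":0,"dz":0,"ax":0,"ay":0,"az":0,"gripper":-1},{"dx":0,"dy":0,"dz":0,"ax":0,"ay":0,"az":0,"gripper":-1},{"dx":0,"dy":0,"dz":0,"ax":0,"ay":0,"az":0,"gripper":-1},{"dx":0,"dy":0,"dz":0,"ax":0,"ay":0,"az":0,"gripper":-1},{"dx":0,"dy":0,"dz":0,"ax":0,"ay":0,"az":0,"gripper":-1}]'|head -1; python3 m.py
```

```text
t: 24.0
t 24.20 yaw -124.32 j6 -1.040 tz [-0.111 -0.143 -0.109 -0.109] mean -0.118 txy [0.1  0.47] F [-2.65  1.    6.58] gap 0.0357 grip 60 tcp [ 0.5766 -0.039   0.2762] j6eff -0.107
```

```bash
python3 -m pendant '[{"dx":0,"dy":0,"dz":0,"ax":0,"ay":0,"az":-0.4,"gripper":-1},{"dx":0,"dy":0,"dz":0,"ax":0,"ay":0,"az":-0.4,"gripper":-1},{"dx":0,"dy":0,"dz":0,"ax":0,"ay":0,"az":-0.4,"gripper":-1},{"dx":0,"dy":0,"dz":0,"ax":0,"ay":0,"az":0,"gripper":-1},{"dx":0,"dy":0,"dz":0,"ax":0,"ay":0,"az":0,"gripper":-1},{"dx":0,"dy":0,"dz":0,"ax":0,"ay":0,"az":0,"gripper":-1},{"dx":0,"dy":0,"dz":0,"ax":0,"ay":0,"az":0,"gripper":-1},{"dx":0,"dy":0,"dz":0,"ax":0,"ay":0,"az":0,"gripper":-1},{"dx":0,"dy":0,"dz":0,"ax":0,"ay":0,"az":0,"gripper":-1},{"dx":0,"dy":0,"dz":0,"ax":0,"ay":0,"az":0,"gripper":-1}]'|head -1; python3 m.py
```

```text
t: 25.45
t 25.65 yaw -123.12 j6 -1.061 tz [-0.091 -0.081 -0.074 -0.087] mean -0.083 txy [0.106 0.497] F [-1.98  0.22  6.65] gap 0.0363 grip 60 tcp [ 0.5766 -0.039   0.2762] j6eff -0.092
```

```bash
python3 -m pendant '[{"dx":0,"dy":0,"dz":0,"ax":0,"ay":0,"az":-3,"gripper":-1},{"dx":0,"dy":0,"dz":0,"ax":0,"ay":0,"az":-3,"gripper":-1},{"dx":0,"dy":0,"dz":0,"ax":0,"ay":0,"az":-3,"gripper":-1},{"dx":0,"dy":0,"dz":0,"ax":0,"ay":0,"az":-3,"gripper":-1},{"dx":0,"dy":0,"dz":0,"ax":0,"ay":0,"az":-3,"gripper":-1},{"dx":0,"dy":0,"dz":0,"ax":0,"ay":0,"az":-3,"gripper":-1},{"dx":0,"dy":0,"dz":0,"ax":0,"ay":0,"az":-2,"gripper":-1},{"dx":0,"dy":0,"dz":0,"ax":0,"ay":0,"az":-1,"gripper":-1},{"dx":0,"dy":0,"dz":0,"ax":0,"ay":0,"az":-0.4,"gripper":-1},{"dx":0,"dy":0,"dz":0,"ax":0,"ay":0,"az":0,"gripper":-1}]'|head -1; python3 m.py
```

```text
t: 26.9
t 27.10 yaw -101.72 j6 -1.434 tz [-0.116 -0.141 -0.108 -0.184] mean -0.137 txy [0.225 0.761] F [-4.32  1.35  7.59] gap 0.0360 grip 60 tcp [ 0.5763 -0.039   0.2761] j6eff -0.125
```

```bash
python3 -m pendant '[{"dx":0,"dy":0,"dz":0,"ax":0,"ay":0,"az":-0.4,"gripper":-1},{"dx":0,"dy":0,"dz":0,"ax":0,"ay":0,"az":-0.4,"gripper":-1},{"dx":0,"dy":0,"dz":0,"ax":0,"ay":0,"az":-0.4,"gripper":-1},{"dx":0,"dy":0,"dz":0,"ax":0,"ay":0,"az":-0.4,"gripper":-1},{"dx":0,"dy":0,"dz":0,"ax":0,"ay":0,"az":0,"gripper":-1},{"dx":0,"dy":0,"dz":0,"ax":0,"ay":0,"az":0,"gripper":-1},{"dx":0,"dy":0,"dz":0,"ax":0,"ay":0,"az":0,"gripper":-1},{"dx":0,"dy":0,"dz":0,"ax":0,"ay":0,"az":0,"gripper":-1},{"dx":0,"dy":0,"dz":0,"ax":0,"ay":0,"az":0,"gripper":-1},{"dx":0,"dy":0,"dz":0,"ax":0,"ay":0,"az":0,"gripper":-1}]'|head -1; python3 m.py
```

```text
t: 28.35
t 28.55 yaw -100.11 j6 -1.462 tz [-0.123 -0.155 -0.148 -0.108] mean -0.133 txy [0.256 0.792] F [-3.72  1.67  7.81] gap 0.0367 grip 60 tcp [ 0.5763 -0.0389  0.2761] j6eff -0.108
```

```bash
python3 -m pendant '[{"dx":0,"dy":0,"dz":0,"ax":0,"ay":0,"az":-0.4,"gripper":-1},{"dx":0,"dy":0,"dz":0,"ax":0,"ay":0,"az":-0.4,"gripper":-1},{"dx":0,"dy":0,"dz":0,"ax":0,"ay":0,"az":-0.4,"gripper":-1},{"dx":0,"dy":0,"dz":0,"ax":0,"ay":0,"az":-0.4,"gripper":-1},{"dx":0,"dy":0,"dz":0,"ax":0,"ay":0,"az":0,"gripper":-1},{"dx":0,"dy":0,"dz":0,"ax":0,"ay":0,"az":0,"gripper":-1},{"dx":0,"dy":0,"dz":0,"ax":0,"ay":0,"az":0,"gripper":-1},{"dx":0,"dy":0,"dz":0,"ax":0,"ay":0,"az":0,"gripper":-1},{"dx":0,"dy":0,"dz":0,"ax":0,"ay":0,"az":0,"gripper":-1},{"dx":0,"dy":0,"dz":0,"ax":0,"ay":0,"az":0,"gripper":-1}]'|head -1; python3 m.py
```

```text
t: 29.8
t 30.00 yaw -98.51 j6 -1.490 tz [-0.076 -0.129 -0.044 -0.081] mean -0.083 txy [0.241 0.817] F [-4.08  1.56  7.79] gap 0.0362 grip 60 tcp [ 0.5763 -0.039   0.2761] j6eff -0.088
```

```bash
python3 -m pendant '[{"dx":0,"dy":0,"dz":0,"ax":0,"ay":0,"az":-3,"gripper":-1},{"dx":0,"dy":0,"dz":0,"ax":0,"ay":0,"az":-3,"gripper":-1},{"dx":0,"dy":0,"dz":0,"ax":0,"ay":0,"az":-3,"gripper":-1},{"dx":0,"dy":0,"dz":0,"ax":0,"ay":0,"az":-3,"gripper":-1},{"dx":0,"dy":0,"dz":0,"ax":0,"ay":0,"az":-3,"gripper":-1},{"dx":0,"dy":0,"dz":0,"ax":0,"ay":0,"az":-3,"gripper":-1},{"dx":0,"dy":0,"dz":0,"ax":0,"ay":0,"az":-2,"gripper":-1},{"dx":0,"dy":0,"dz":0,"ax":0,"ay":0,"az":-0.6,"gripper":-1},{"dx":0,"dy":0,"dz":0,"ax":0,"ay":0,"az":-0.4,"gripper":-1},{"dx":0,"dy":0,"dz":0,"ax":0,"ay":0,"az":0,"gripper":-1}]'|head -1; python3 m.py
```

```text
t: 31.25
t 31.45 yaw -77.52 j6 -1.857 tz [-0.117 -0.156 -0.153 -0.097] mean -0.131 txy [0.236 1.133] F [-5.58  1.46  8.77] gap 0.0362 grip 60 tcp [ 0.576  -0.039   0.2761] j6eff -0.125
```

```bash
python3 -m pendant '[{"dx":0,"dy":0,"dz":0,"ax":0,"ay":0,"az":-0.4,"gripper":-1},{"dx":0,"dy":0,"dz":0,"ax":0,"ay":0,"az":-0.4,"gripper":-1},{"dx":0,"dy":0,"dz":0,"ax":0,"ay":0,"az":-0.4,"gripper":-1},{"dx":0,"dy":0,"dz":0,"ax":0,"ay":0,"az":-0.3,"gripper":-1},{"dx":0,"dy":0,"dz":0,"ax":0,"ay":0,"az":0,"gripper":-1},{"dx":0,"dy":0,"dz":0,"ax":0,"ay":0,"az":0,"gripper":-1},{"dx":0,"dy":0,"dz":0,"ax":0,"ay":0,"az":0,"gripper":-1},{"dx":0,"dy":0,"dz":0,"ax":0,"ay":0,"az":0,"gripper":-1},{"dx":0,"dy":0,"dz":0,"ax":0,"ay":0,"az":0,"gripper":-1},{"dx":0,"dy":0,"dz":0,"ax":0,"ay":0,"az":0,"gripper":-1}]'|head -1; python3 m.py
```

```text
t: 32.7
t 32.90 yaw -76.01 j6 -1.883 tz [-0.144 -0.152 -0.153 -0.08 ] mean -0.132 txy [0.252 1.144] F [-5.65  1.28  8.5 ] gap 0.0361 grip 60 tcp [ 0.576  -0.039   0.2761] j6eff -0.112
```

```bash
python3 -m pendant '[{"dx":0,"dy":0,"dz":0,"ax":0,"ay":0,"az":-0.3,"gripper":-1},{"dx":0,"dy":0,"dz":0,"ax":0,"ay":0,"az":-0.3,"gripper":-1},{"dx":0,"dy":0,"dz":0,"ax":0,"ay":0,"az":-0.3,"gripper":-1},{"dx":0,"dy":0,"dz":0,"ax":0,"ay":0,"az":-0.3,"gripper":-1},{"dx":0,"dy":0,"dz":0,"ax":0,"ay":0,"az":0,"gripper":-1},{"dx":0,"dy":0,"dz":0,"ax":0,"ay":0,"az":0,"gripper":-1},{"dx":0,"dy":0,"dz":0,"ax":0,"ay":0,"az":0,"gripper":-1},{"dx":0,"dy":0,"dz":0,"ax":0,"ay":0,"az":0,"gripper":-1},{"dx":0,"dy":0,"dz":0,"ax":0,"ay":0,"az":0,"gripper":-1},{"dx":0,"dy":0,"dz":0,"ax":0,"ay":0,"az":0,"gripper":-1}]'|head -1; python3 m.py
```

```text
t: 34.15
t 34.35 yaw -74.81 j6 -1.904 tz [-0.085 -0.091 -0.111 -0.098] mean -0.096 txy [0.241 1.167] F [-6.16  1.29  8.43] gap 0.0363 grip 60 tcp [ 0.576  -0.0389  0.2761] j6eff -0.097
```

```bash
python3 -m pendant '[{"dx":0,"dy":0,"dz":0,"ax":0,"ay":0,"az":-3,"gripper":-1},{"dx":0,"dy":0,"dz":0,"ax":0,"ay":0,"az":-3,"gripper":-1},{"dx":0,"dy":0,"dz":0,"ax":0,"ay":0,"az":-3,"gripper":-1},{"dx":0,"dy":0,"dz":0,"ax":0,"ay":0,"az":-3,"gripper":-1},{"dx":0,"dy":0,"dz":0,"ax":0,"ay":0,"az":-3,"gripper":-1},{"dx":0,"dy":0,"dz":0,"ax":0,"ay":0,"az":-3,"gripper":-1},{"dx":0,"dy":0,"dz":0,"ax":0,"ay":0,"az":-2,"gripper":-1},{"dx":0,"dy":0,"dz":0,"ax":0,"ay":0,"az":-1,"gripper":-1},{"dx":0,"dy":0,"dz":0,"ax":0,"ay":0,"az":-0.6,"gripper":-1},{"dx":0,"dy":0,"dz":0,"ax":0,"ay":0,"az":0,"gripper":-1}]'|head -1; python3 m.py
```

```text
t: 35.6
t 35.80 yaw -53.22 j6 -2.281 tz [-0.134 -0.171 -0.128 -0.064] mean -0.124 txy [0.109 1.429] F [-6.92  0.72  9.54] gap 0.0363 grip 61 tcp [ 0.5757 -0.0391  0.2761] j6eff -0.113
```

```bash
python3 -m pendant '[{"dx":0,"dy":0,"dz":0,"ax":0,"ay":0,"az":-0.3,"gripper":-1},{"dx":0,"dy":0,"dz":0,"ax":0,"ay":0,"az":-0.3,"gripper":-1},{"dx":0,"dy":0,"dz":0,"ax":0,"ay":0,"az":-0.3,"gripper":-1},{"dx":0,"dy":0,"dz":0,"ax":0,"ay":0,"az":-0.3,"gripper":-1},{"dx":0,"dy":0,"dz":0,"ax":0,"ay":0,"az":0,"gripper":-1},{"dx":0,"dy":0,"dz":0,"ax":0,"ay":0,"az":0,"gripper":-1},{"dx":0,"dy":0,"dz":0,"ax":0,"ay":0,"az":0,"gripper":-1},{"dx":0,"dy":0,"dz":0,"ax":0,"ay":0,"az":0,"gripper":-1},{"dx":0,"dy":0,"dz":0,"ax":0,"ay":0,"az":0,"gripper":-1},{"dx":0,"dy":0,"dz":0,"ax":0,"ay":0,"az":0,"gripper":-1}]'|head -1; python3 m.py
```

```text
t: 37.05
t 37.25 yaw -52.04 j6 -2.301 tz [-0.219 -0.231 -0.277 -0.233] mean -0.240 txy [0.075 1.453] F [-7.11  0.68  9.69] gap 0.0364 grip 61 tcp [ 0.5757 -0.0391  0.2761] j6eff -0.237
```

The stop is felt: torque went up to 0.24 N m at 308°, past the 0.16 N m of a click. The click pitch comes out at about 24.3° (start was click 6). I'll turn about 100° clockwise to reach the fourth click.

```bash
python3 -m pendant '[{"dx":0,"dy":0,"dz":0,"ax":0,"ay":0,"az":4,"gripper":-1},{"dx":0,"dy":0,"dz":0,"ax":0,"ay":0,"az":7,"gripper":-1},{"dx":0,"dy":0,"dz":0,"ax":0,"ay":0,"az":7,"gripper":-1},{"dx":0,"dy":0,"dz":0,"ax":0,"ay":0,"az":7,"gripper":-1},{"dx":0,"dy":0,"dz":0,"ax":0,"ay":0,"az":7,"gripper":-1},{"dx":0,"dy":0,"dz":0,"ax":0,"ay":0,"az":7,"gripper":-1},{"dx":0,"dy":0,"dz":0,"ax":0,"ay":0,"az":7,"gripper":-1},{"dx":0,"dy":0,"dz":0,"ax":0,"ay":0,"az":7,"gripper":-1},{"dx":0,"dy":0,"dz":0,"ax":0,"ay":0,"az":4,"gripper":-1},{"dx":0,"dy":0,"dz":0,"ax":0,"ay":0,"az":3,"gripper":-1}]'|head -1; python3 m.py
```

```text
t: 38.5
t 38.70 yaw -112.00 j6 -1.255 tz [ 0.049  0.027  0.045 -0.009] mean 0.028 txy [0.218 0.665] F [-3.08  1.17  6.97] gap 0.0362 grip 60 tcp [ 0.5765 -0.039   0.2762] j6eff 0.035
```

```bash
python3 -m pendant '[{"dx":0,"dy":0,"dz":0,"ax":0,"ay":0,"az":6,"gripper":-1},{"dx":0,"dy":0,"dz":0,"ax":0,"ay":0,"az":6,"gripper":-1},{"dx":0,"dy":0,"dz":0,"ax":0,"ay":0,"az":6,"gripper":-1},{"dx":0,"dy":0,"dz":0,"ax":0,"ay":0,"az":6,"gripper":-1},{"dx":0,"dy":0,"dz":0,"ax":0,"ay":0,"az":6,"gripper":-1},{"dx":0,"dy":0,"dz":0,"ax":0,"ay":0,"az":4,"gripper":-1},{"dx":0,"dy":0,"dz":0,"ax":0,"ay":0,"az":3,"gripper":-1},{"dx":0,"dy":0,"dz":0,"ax":0,"ay":0,"az":2,"gripper":-1},{"dx":0,"dy":0,"dz":0,"ax":0,"ay":0,"az":0,"gripper":-1},{"dx":0,"dy":0,"dz":0,"ax":0,"ay":0,"az":0,"gripper":-1}]'|head -1; python3 m.py
```

```text
t: 39.95
t 40.15 yaw -151.04 j6 -0.574 tz [-0.176 -0.214 -0.188 -0.17 ] mean -0.187 txy [-0.224  0.238] F [-1.23 -0.58  6.17] gap 0.0363 grip 60 tcp [ 0.5768 -0.0393  0.2762] j6eff -0.171
```

```bash
python3 -m pendant '[{"dx":0,"dy":0,"dz":0,"ax":0,"ay":0,"az":0.5,"gripper":-1},{"dx":0,"dy":0,"dz":0,"ax":0,"ay":0,"az":0.5,"gripper":-1},{"dx":0,"dy":0,"dz":0,"ax":0,"ay":0,"az":0.5,"gripper":-1},{"dx":0,"dy":0,"dz":0,"ax":0,"ay":0,"az":0.5,"gripper":-1},{"dx":0,"dy":0,"dz":0,"ax":0,"ay":0,"az":0,"gripper":-1},{"dx":0,"dy":0,"dz":0,"ax":0,"ay":0,"az":0,"gripper":-1},{"dx":0,"dy":0,"dz":0,"ax":0,"ay":0,"az":0,"gripper":-1},{"dx":0,"dy":0,"dz":0,"ax":0,"ay":0,"az":0,"gripper":-1},{"dx":0,"dy":0,"dz":0,"ax":0,"ay":0,"az":0,"gripper":-1},{"dx":0,"dy":0,"dz":0,"ax":0,"ay":0,"az":0,"gripper":-1}]'|head -1; python3 m.py
```

```text
t: 41.4
t 41.60 yaw -153.01 j6 -0.539 tz [0.126 0.119 0.102 0.161] mean 0.127 txy [-0.185  0.274] F [-1.48 -1.21  5.47] gap 0.0364 grip 60 tcp [ 0.5768 -0.0393  0.2762] j6eff 0.122
```

The torque flips sign at about 208°, so the knob is in the fourth click. I'll release and lift.

```bash
python3 -m pendant '[{"dx":0,"dy":0,"dz":0,"ax":0,"ay":0,"az":-1,"gripper":0.5},{"dx":0,"dy":0,"dz":0,"ax":0,"ay":0,"az":0,"gripper":0.5},{"dx":0,"dy":0,"dz":0,"ax":0,"ay":0,"az":0,"gripper":0.5},{"dx":0,"dy":0,"dz":0,"ax":0,"ay":0,"az":0,"gripper":0.5},{"dx":0,"dy":0,"dz":-10,"ax":0,"ay":0,"az":0,"gripper":0.5},{"dx":0,"dy":0,"dz":-15,"ax":0,"ay":0,"az":0,"gripper":0.5},{"dx":0,"dy":0,"dz":-20,"ax":0,"ay":0,"az":0,"gripper":0.5},{"dx":0,"dy":0,"dz":-20,"ax":0,"ay":0,"az":0,"gripper":0.5},{"dx":0,"dy":0,"dz":-5,"ax":0,"ay":0,"az":0,"gripper":-1},{"dx":0,"dy":0,"dz":0,"ax":0,"ay":0,"az":0,"gripper":-1}]'
python3 - <<'E'
from h import *
d=viewer.camera("wrist"); im=d["img"].astype(int)
g=((im[...,1]>im[...,0]+40)&(im[...,1]>im[...,2]+30)).astype(np.uint8)
n,l,s,ce=cv2.connectedComponentsWithStats(g); 
if n>1: i=1+s[1:,4].argmax(); print(s[i],ray(d,*ce[i],.119))
s=st(); print(s["t"],s["tcp_pos"],s["ft_force"],toolshift(np.array([.4687,-.0575,.310])-s["tcp_pos"]))
E
```

```text
t: 42.85
tcp_pos: [0.5768, -0.0396, 0.3462]
ee_rot: [-3.141, 0.001, -2.654]
ft_force: [0.8, -0.8, -1.1]
finger_gap: 0.0285
grip_force: 0.0
[ 296    2   45   49 1700] [ 0.46922248 -0.05816799  0.119     ]
42.9 [ 0.5766279  -0.03958828  0.34538993] [-0.01014739 -0.27200562  0.34898438] [103.75079344  34.69945163  35.40380313]
```

```bash
python3 -m pendant '[{"dx":26,"dy":8.6,"dz":0,"ax":0,"ay":0,"az":0,"gripper":-1},{"dx":26,"dy":8.6,"dz":0,"ax":0,"ay":0,"az":0,"gripper":-1},{"dx":26,"dy":8.6,"dz":0,"ax":0,"ay":0,"az":0,"gripper":-1},{"dx":26,"dy":8.6,"dz":0,"ax":0,"ay":0,"az":0,"gripper":-1},{"dx":0,"dy":0,"dz":15,"ax":0,"ay":0,"az":0,"gripper":-1},{"dx":0,"dy":0,"dz":15,"ax":0,"ay":0,"az":0,"gripper":-1},{"dx":0,"dy":0,"dz":12,"ax":0,"ay":0,"az":0,"gripper":-1},{"dx":0,"dy":0,"dz":5,"ax":0,"ay":0,"az":0,"gripper":-1},{"dx":0,"dy":0,"dz":0,"ax":0,"ay":0,"az":0,"gripper":-1},{"dx":0,"dy":0,"dz":0,"ax":0,"ay":0,"az":0,"gripper":-1}]'
python3 - <<'E'
from h import *
d=viewer.camera("side"); s=st(); print(s["t"],s["tcp_pos"],s["ft_force"])
x,y=map(int,pix(d,[.52,-.05,.12])); a=cv2.resize(d["img"][y-50:y+40,x-60:x+60,::-1],(400,300),interpolation=cv2.INTER_CUBIC)
d=viewer.camera("wrist"); cv2.imwrite("pics/f.png",np.hstack([a,cv2.resize(d["img"][:,:,::-1],(400,300))]))
E
```

```text
t: 44.15
tcp_pos: [0.469, -0.0579, 0.2989]
ee_rot: [-3.141, 0.0, -2.654]
ft_force: [0.3, 0.0, 0.9]
finger_gap: 0.0003
grip_force: 0.0
44.2 [ 0.46897914 -0.05789482  0.29901326] [-0.15372045 -0.02544864 -0.22542951]
```

View pics/f.png

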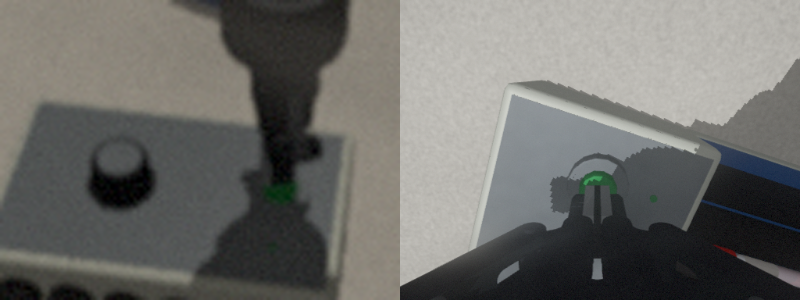

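The left view shows the closed fingertips above the green key and the knob free. The right view shows the tips centred on the key. Pressing now.

```bash
python3 -m pendant '[{"dx":0,"dy":0,"dz":3,"ax":0,"ay":0,"az":0,"gripper":-1},{"dx":0,"dy":0,"dz":3,"ax":0,"ay":0,"az":0,"gripper":-1},{"dx":0,"dy":0,"dz":2,"ax":0,"ay":0,"az":0,"gripper":-1},{"dx":0,"dy":0,"dz":1.5,"ax":0,"ay":0,"az":0,"gripper":-1},{"dx":0,"dy":0,"dz":1,"ax":0,"ay":0,"az":0,"gripper":-1},{"dx":0,"dy":0,"dz":0,"ax":0,"ay":0,"az":0,"gripper":-1},{"dx":0,"dy":0,"dz":0,"ax":0,"ay":0,"az":0,"gripper":-1},{"dx":0,"dy":0,"dz":0,"ax":0,"ay":0,"az":0,"gripper":-1},{"dx":0,"dy":0,"dz":0,"ax":0,"ay":0,"az":0,"gripper":-1},{"dx":0,"dy":0,"dz":0,"ax":0,"ay":0,"az":0,"gripper":-1}]'
```

```text
t: 45.5
tcp_pos: [0.4687, -0.0579, 0.2894]
ee_rot: [-3.141, 0.001, -2.654]
ft_force: [-3.8, -0.3, 10.2]
finger_gap: 0.0
grip_force: 5.4
```

```bash
python3 -m pendant '[{"dx":0,"dy":0,"dz":0.5,"ax":0,"ay":0,"az":0,"gripper":-1},{"dx":0,"dy":0,"dz":0,"ax":0,"ay":0,"az":0,"gripper":-1},{"dx":0,"dy":0,"dz":0,"ax":0,"ay":0,"az":0,"gripper":-1},{"dx":0,"dy":0,"dz":-3,"ax":0,"ay":0,"az":0,"gripper":-1},{"dx":0,"dy":0,"dz":-8,"ax":0,"ay":0,"az":0,"gripper":-1},{"dx":0,"dy":0,"dz":-20,"ax":0,"ay":0,"az":0,"gripper":-1},{"dx":0,"dy":0,"dz":-30,"ax":0,"ay":0,"az":0,"gripper":-1},{"dx":0,"dy":0,"dz":-30,"ax":0,"ay":0,"az":0,"gripper":-1},{"dx":0,"dy":0,"dz":0,"ax":0,"ay":0,"az":0,"gripper":-1},{"dx":0,"dy":0,"dz":0,"ax":0,"ay":0,"az":0,"gripper":-1}]'
python3 - <<'E'
from station import manip
print(manip.sign_off())
E
```

```text
t: 46.75
tcp_pos: [0.4686, -0.0579, 0.3779]
ee_rot: [3.141, -0.001, -2.654]
ft_force: [0.1, 0.2, -0.5]
finger_gap: 0.0002
grip_force: 0.0
the job is handed in; nothing more can be done
None
```

I felt the selector's anticlockwise stop at about 0.24 N m, set it four clicks clockwise from there, pressed the start key fully (about 10 N) and released it, then handed the job in at about 47 s; no verdict came back.

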